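Close up the pellet bin and the brush shelf

ROBOT

A 6-joint arm with a two-finger parallel gripper is mounted at the origin on the work surface. World frame = base frame: x ahead of the robot, y to its left, z up, the work surface at z = 0. Lengths are in m, angles in degrees, forces in N, time in s.
With the tool pointing down it reaches from about 0.4 to 0.825 m from the base axis. Payload 7 kg.
Tool frame: the origin (TCP) lies at the very end of the fingers, on their centre line; the grasp point (between the pads) lies 19 mm behind it; z points along the fingers, y is the line along which they close (so a half turn about z gives the same grasp; the last joint's range is limited). The gripper opens to 88 mm and grips with 3 to 60 N. Pads are 19 mm wide; open, the fingers measure 130 mm over their backs; the gripper's body (78 mm by 193 mm) begins 47 mm behind the grasp point.
Start: joints at [-56.603, 20.546, 0.682, 0, -70.136, -16.507], TCP at [0.196, -0.646, 0.227] pointing down, gripper open.
Joint ranges: [-176.03, 176.03], [-82.01, 121.73], [-58.28, 71.71], [-173.87, 95.51], [-174.79, -0.11], [-173.66, 173.66]. Speed limits (degrees/s): [136.94, 136.94, 172.46, 180, 180, 180].

INTERFACE

Orientations are given as [roll, pitch, yaw] about the fixed x, y, z axes, in that order (R = Rz(yaw) Ry(pitch) Rx(roll)).
In Python, from plant import r gives the robot as it stands. The module is installed in compiled form; this text tells all that it offers.
- The arm moves only by the tool jog_arm, never from a script. Its arguments are lists of equal length, an entry for each row: "travel": the shift along the tool's x, y, z each as a share of 50 cm, from -1 to 1, a list of three; "dr": the turn, a rotation vector about the tool's x, y, z each as a share of 360 degrees, from -1 to 1, a list of three; "claw": the opening, from 0 (shut) to 1 (fully open). A call has exactly 10 rows; each row is the pose to reach, as a shift and turn from the pose commanded when the call began, along the tool's axes at that moment, turning the shorter way round; what a row does not reach only later rows make up. A row lasts 1/8 s, in which the tool goes at most 62.5 mm and 10.7 degrees, less where a joint would pass 70% of its speed; a pose out of reach is approached as far as the arm can. A call with a number of a shift or a turn outside -1 to 1 is refused whole. A call with a gripper value outside its range is refused whole. The fingers move at their own pace and stop on an object; "newtons" is the grip in N (left out, the last holds). Time passes only in rows, so rows that repeat a pose let the fingers close, or fill a call up. It gives the time, the measured TCP pose, the force, the opening and the grip force at its end, in the units of the state.
- r.get_state(): the state, without advancing time (a new reading comes with each control period).
- r.capture(name): name is "scene" or "top" or "wrist"; returns a dict with "pixels" (400x640x3 uint8, red, green, blue), "range_z" (400x640 float32, m along the optical axis (not along the pixel's ray), 0 where there is no reading), "fx", "fy", "cx", "cy" (pixels), "position" and "attitude" of the camera in the world; the wrist camera has in their place "hand_eye" (4x4, takes a point from camera to tool coordinates, whose origin is the TCP and whose axes are the flange's). Camera axes: x right, y up, looking along -z (the intrinsics and any distortion apply to the point x, -y, -z); pixel columns grow to the right and rows downward; lengths in m; the calibration is good to about 2 mm. The wrist camera is an equidistant fisheye: a pixel r from the principal point sees the ray r / f radians off the axis. A picture is of the moment at which its call begins: read the wrist's pose just before it.
- r.close_job(): hands the job in; it is judged then, once.
Trained networks look in the newest picture that a camera, given by its name, has taken for a name from the list of things; names that differ only in an ending like _2 or _b are one class to them, and where a whole thing is asked for, a point or a joint stands for the part that bears it (a point fixed in the world has none). Each returns a list of dicts, best first, with "conf" (0 to 1); they miss things now and then, are a little off and sometimes report something else, mostly with a low value. They report only what shows in the picture. A call takes as long as a camera call. They do not tell look-alikes from the thing itself.
- r.boxes_of(name, camera): "extent" ([left, top, right, bottom] in pixels, round what is visible of it).
- r.regions_of(name, camera): "pixels" (400x640 bool, what is visible of it) and "extent" ([left, top, right, bottom] in pixels, round what is visible of it).
- r.tip_of(name, camera): "at" ([column, row] in pixels: a listed point, or the origin of a listed thing).
The state is a dict: "time_s": time; "joints": joint angles; "qd": joint speeds; "joint_torque": joint torques, N m; "tcp_pos": TCP position; "eef_rot": TCP orientation; "contact_force": force on the tool from outside, world axes, zero at the start; "moment": the same for the moment, N m; "gripper_width": finger opening in m; "gripper_force": force on a finger pad.
Only numpy, scipy, OpenCV 4.12 (cv2) and the standard library are available. Lean on these libraries where they do the work, as an engineer would, in place of code of your own. Each camera call takes 0.05 s, during which the arm holds its last target. There are 200 camera calls.

TASK

The pellet bin has been refilled and the brush is back on its pull-out shelf, so close up: shut the lid of the big bin (the one with the carton in it) all the way, and push the pull-out shelf fully home with the brush still on it. Leave the lid of the smaller tub up, as it has been washed and is drying.

Things in the scene. Friction and masses are not known exactly. Their poses are not given: they have to be found in the camera images.
- bin: The pellet bin: a pale grey plastic box, 180 x 180 mm and 140 mm high, fixed to the bench, with a tan carton standing inside (below the rim). Origin at the centre of its underside; z up, +x towards its hinge side. The hinge line runs along y at x = +90 mm, z = 140 mm in this frame. Its lid is a flat plate 182 mm from hinge to free edge, 184 mm wide and 8 mm thick; shut, it covers the bin and its flat top lies 148 mm above the bench.
- bin_lid (a joint): Lid angle of the pellet bin in rad: 0 = shut (a hard stop), positive = raised. It starts half open, between 0.50 and 0.85, the free edge up and on the bin's -x side, its outer face looking up and towards the hinge side. The hinge is stiff: the lid stays where it is left, and pressing down on it from above with about 3 to 6 N swings it shut.
- tub: The smaller tub: the same plastic and build as the bin, 120 x 120 mm and 90 mm high, empty, fixed to the bench. Origin at the centre of its underside, +x towards its hinge side.
- tub_lid (a joint): Lid angle of the smaller tub in rad: 0 = shut, starts raised between 0.60 and 0.90; it is to stay up.
- shelf_front (a point): Centre of the outer face of the shelf's front board (206 mm wide, 66 mm high, bottom 9 mm above the bench, this point 42 mm above the bench). Axes: -x points out of the front (the way the shelf pulls out), +x the way it is pushed in, z up. The shelf runs in a low wooden unit 210 mm wide, 200 mm deep and 85 mm high, fixed to the bench.
- shelf (a joint): How far the shelf is pulled out, in m: 0 = fully home (a hard stop), starts between 0.075 and 0.11. It slides with about 2 N of friction and stays where it is left.
- brush_mid (a point): Centre of the folded aluminium hand brush, 36 x 122 x 24 mm, lying loose across the shelf behind the front board, inside the shelf's low rims; it rides in with the shelf, under the unit's top.
Mind the look-alikes: they are no part of the job. Leave any pink look-alike of the part that bears brush_mid alone. What is shaped like the tub but green is not meant.

How it is judged:
By the outcome, as a careful person would: the job done as asked, in the order asked, and still so for the second after the job is handed in, with the robot touching nothing.
It also fails if it takes over 45 s, if anything falls off the work surface, if the arm or the gripper's body presses on something with over 40 N, if the wrist force passes 120 N, or if a joint passes its speed limit or range.

## Working session

There is one attempt and no reset: what is moved stays moved. The work goes in short steps, Python scripts to look and compute and a tool call to move; the robot and the scene stay as the last step left them, time stands still between calls to the robot, and variables do not carry over. Pictures are saved under pics/ and viewed, at most 10 in all, crops included, and the job is handed in when it is done.

Besides the shell and the picture viewer there is one more tool, called after "Emit:" in YAML: its name, and indented under it one key for each argument. jog_arm: Moves the arm, as the interface text tells. Its arguments: {"type":"object","properties":{"travel":{"type":"array"},"dr":{"type":"array"},"claw":{"type":"array"},"newtons":{"type":"number"}},"required":["travel","dr","claw"]}

```bash
mkdir -p pics; cat > h.py <<'E'
import numpy as np, cv2, pickle
from plant import r
from scipy.spatial.transform import Rotation as R
def cap(n,fn=None):
    c=r.capture(n)
    if fn: cv2.imwrite('pics/'+fn,c['pixels'][:,:,::-1])
    return c
def cloud(c):
    v,u=np.mgrid[0:400,0:640]; z=c['range_z']
    p=np.stack([(u-c['cx'])/c['fx']*z,-(v-c['cy'])/c['fy']*z,-z],-1)
    A=np.array(c['attitude'])
    M=A if A.shape==(3,3) else (R.from_quat(A).as_matrix() if A.size==4 else R.from_euler('xyz',A,degrees=True).as_matrix())
    return p@M.T+np.array(c['position'])
E
python3 - <<'E'
from h import *
s=r.get_state(); print({k:np.round(v,3) for k,v in s.items()})
for n in ['scene','top']:
    c=cap(n,n+'0.png'); print(n,c['position'],c['attitude'],c['fx'],[k for k in c])
    pickle.dump(c,open(n+'.pkl','wb'))
    for t in ['bin','tub','bin_lid','shelf','brush_mid','shelf_front']:
        print(t,[(np.round(b['extent']),round(b['conf'],2)) for b in r.boxes_of(t,n)])
    for t in ['shelf_front','brush_mid','bin']: print('tip',t,[(np.round(b['at']),round(b['conf'],2)) for b in r.tip_of(t,n)])
a=np.vstack([cv2.imread('pics/scene0.png')]); 
E
```

```text
{'time_s': np.float64(0.0), 'joints': array([-5.6603e+01,  2.0592e+01,  6.3200e-01, -2.1000e-02, -7.0136e+01,
       -1.6507e+01]), 'qd': array([ 0.02 , -0.1  , -0.012, -0.03 ,  0.012,  0.035]), 'joint_torque': array([ 2.0000e-03, -5.8272e+01,  2.9306e+01,  6.9970e+00,  7.0000e-03,
       -0.0000e+00]), 'tcp_pos': array([ 0.196, -0.645,  0.226]), 'eef_rot': array([ 1.79903e+02, -9.00000e-03, -1.63117e+02]), 'contact_force': array([-0.058,  0.17 , -0.251]), 'moment': array([-0.038,  0.008, -0.   ]), 'gripper_force': np.float64(0.0), 'gripper_width': np.float64(0.088)}
scene [1.14752474 0.47352026 1.23186854] [ 31.63751961   0.8197994  115.34328087] 361.29590213554684 ['pixels', 'range_z', 'fx', 'fy', 'cx', 'cy', 'position', 'attitude']
bin [(array([234., 146., 304., 232.]), 0.65), (array([191., 142., 238., 192.]), 0.38)]
tub [(array([192., 142., 238., 193.]), 0.62), (array([148., 182., 203., 226.]), 0.58)]
bin_lid [(array([239., 150., 300., 212.]), 0.84)]
shelf [(array([323., 192., 373., 228.]), 0.82)]
brush_mid [(array([368., 185., 395., 192.]), 0.76), (array([332., 212., 365., 228.]
[... 360 characters left out ...]
1803246] 499.0841938568511 ['pixels', 'range_z', 'fx', 'fy', 'cx', 'cy', 'position', 'attitude']
bin [(array([336., 160., 404., 226.]), 0.93)]
tub [(array([432., 182., 484., 223.]), 0.8), (array([437., 123., 486., 171.]), 0.76)]
bin_lid [(array([336., 157., 406., 212.]), 0.79)]
shelf [(array([251., 193., 312., 239.]), 0.74)]
brush_mid [(array([256., 203., 293., 218.]), 0.85), (array([239., 255., 274., 281.]), 0.61), (array([167., 186., 185., 223.]), 0.58)]
shelf_front [(array([249., 191., 314., 238.]), 0.65)]
tip shelf_front [(array([282., 231.]), 0.92)]
tip brush_mid [(array([276., 210.]), 0.85), (array([177., 204.]), 0.65), (array([259., 263.]), 0.64)]
tip bin [(array([365., 196.]), 0.93)]
```

```bash
python3 - <<'E'
import cv2
a=cv2.imread('pics/top0.png')[80:300,130:510]; cv2.imwrite('pics/t1.png',cv2.resize(a,None,fx=2.1,fy=2.1))
a=cv2.imread('pics/scene0.png')[110:310,130:460]; cv2.imwrite('pics/s1.png',cv2.resize(a,None,fx=2.4,fy=2.4))
E
```

```text
(no output)
```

View pics/t1.png

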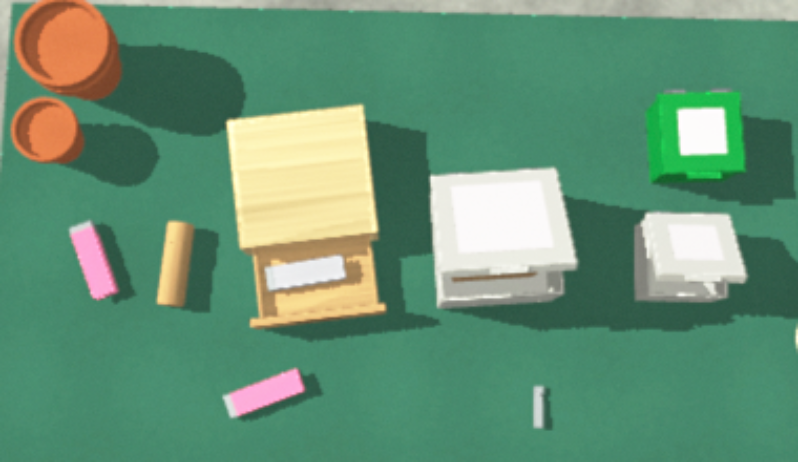

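View pics/s1.png

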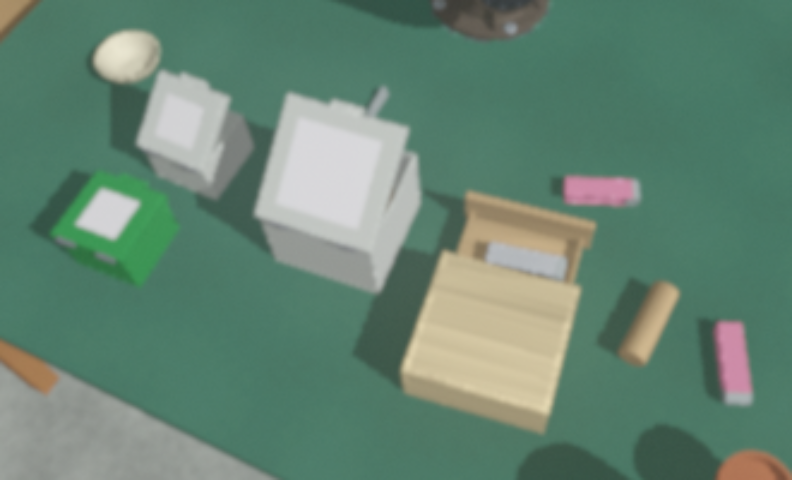

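The pictures show the bin at full-frame top (365,196), with the lid half open towards the robot. The shelf is at (281,215), with the brush at (276,210) and its front towards the robot. The tub is at (458,200), and the look-alikes are green and pink. Next I measure these from the range images.

```bash
python3 - <<'E'
from h import *
for n in ['top','scene']:
    c=pickle.load(open(n+'.pkl','rb')); P=cloud(c); print(n)
    pts={'top':dict(bench=(300,260),sf=(282,231),lid=(368,185),unit=(272,165),tub=(460,195),brush=(276,210)),'scene':dict(bench=(300,290),lid=(267,180),sf=(352,198),unit=(335,250),brush=(349,219),tub=(205,160))}[n]
    for k,(u,v) in pts.items(): print(k,P[v,u].round(3), 'valid',c['range_z'][v,u]>0)
    if n=='top':
        W=P.reshape(-1,3)
        m=(W[:,2]>0.15)&(abs(W[:,0]-P[185,368][0])<.13)&(abs(W[:,1]-P[185,368][1])<.13)
    else:
        W=P.reshape(-1,3); q=P[180,267]; m=(W[:,2]>0.15)&(np.linalg.norm(W-q,axis=1)<.15)
    L=W[m]; u_,s_,vt=np.linalg.svd(L-L.mean(0),full_matrices=False); nn=vt[2]*np.sign(vt[2][2])
    print('lid n',nn.round(3),'angle',np.arccos(nn[2]),'mean',L.mean(0).round(3),len(L),s_.round(3),L.min(0).round(3),L.max(0).round(3))
    yaw=np.degrees(np.arctan2(nn[1],nn[0])); print('hinge dir yaw',yaw)
    # unit top
    q=P[pts['unit'][1],pts['unit'][0]]; m=(abs(W[:,2]-q[2])<.008)&(np.linalg.norm(W-q,axis=1)<.2)
    print('unit rect',cv2.minAreaRect(W[m][:,:2].astype(np.float32)),q[2])
    # front board: pts above .06 before unit
    q=P[pts['sf'][1],pts['sf'][0]]; m=(W[:,2]>.06)&(W[:,2]<.082)&(np.linalg.norm(W[:,:2]-q[:2],axis=1)<.12)
    print('board',len(W[m]),cv2.minAreaRect(W[m][:,:2].astype(np.float32)))
    fx,fy,x0,y0=cv2.fitLine(W[m][:,:2].astype(np.float32),cv2.DIST_HUBER,0,.01,.01).ravel(); print('line',fx,fy,x0,y0, W[m].min(0),W[m].max(0))
E
```

```text
top
bench [0.372 0.21  0.002] valid True
sf [0.463 0.267 0.066] valid True
lid [0.595 0.007 0.204] valid True
unit [0.673 0.306 0.081] valid True
tub [ 0.582 -0.285  0.134] valid True
brush [0.532 0.291 0.045] valid True
lid n [0.55  0.049 0.834] angle 0.5848488011947235 mean [0.59  0.007 0.206] 2971 [2.965 2.929 0.175] [ 0.51  -0.092  0.15 ] [0.684 0.104 0.26 ]
hinge dir yaw 5.139224397062053
unit rect ((0.6778923869132996, 0.3025197386741638), (0.20306724309921265, 0.21011266112327576), 8.425740242004395) 0.08077511923282632
board 265 ((0.5196037888526917, 0.2800135016441345), (0.12230417877435684, 0.2027750015258789), 8.619295120239258)
line 0.14770207 -0.9890319 0.47106186 0.23313902 [0.44703823 0.17180334 0.06019291] [0.57985955 0.37252513 0.08197883]
scene
bench [ 0.84   0.246 -0.002] valid True
lid [0.598 0.009 0.204] valid True
sf [0.465 0.28  0.075] valid True
unit [0.687 0.308 0.084] valid True
brush [0.537 0.3   0.046] valid True
tub [ 0.579 -0.283  0.135] valid True
lid n [0.561 0.055 0.826] angle 0.5983352136632852 mean [0.596 0.012 0.202] 2733 [2.837 2.736 0.142] [ 0.514 -0.091  0.15 ] [0.681 0.107 0.256]
hinge dir yaw 5.5793589165833755
unit rect ((0.6764503121376038, 0.3034323453903198), (0.20104452967643738, 0.21046082675457), 8.122074127197266) 0.0844015921250878
board 247 ((0.4758963882923126, 0.2663000822067261), (0.15510481595993042, 0.16136422753334045), 55.401268005371094)
line 0.14965707 -0.98873794 0.46538457 0.2942026 [0.44449571 0.17292338 0.06034338] [0.58129644 0.37500534 0.08171339]
```

Emit:
jog_arm:
  travel:
    - [0,0,-0.1]
    - [-0.1,0.105,-0.2]
    - [-0.2,0.21,-0.2]
    - [-0.3,0.315,-0.2]
    - [-0.4,0.42,-0.2]
    - [-0.5,0.525,-0.2]
    - [-0.6,0.63,-0.2]
    - [-0.7,0.735,-0.2]
    - [-0.8,0.84,-0.2]
    - [-0.8,0.84,-0.2]
  dr:
    - [0,0,0]
    - [0,0,0]
    - [0,0,0]
    - [0,0,0]
    - [0,0,0]
    - [0,0,0]
    - [0,0,0]
    - [0,0,0]
    - [0,0,0]
    - [0,0,0]
  claw: [0,0,0,0,0,0,0,0,0,0]
  newtons: 20

```text
time_s: 2.25
tcp_pos: [0.4441, -0.152, 0.3271]
eef_rot: [-180.0, 0.1, -163.1]
contact_force: [1.1, -2.1, 0.4]
gripper_width: 0.0008
gripper_force: 0.0
```

Emit:
jog_arm:
  travel:
    - [-0.085,0.08,0]
    - [-0.17,0.165,0]
    - [-0.256,0.25,0]
    - [-0.256,0.25,0]
    - [-0.256,0.25,0.06]
    - [-0.256,0.25,0.12]
    - [-0.256,0.25,0.16]
    - [-0.256,0.25,0.19]
    - [-0.256,0.25,0.22]
    - [-0.256,0.25,0.25]
  dr:
    - [0,0,0]
    - [0,0,0]
    - [0,0,0]
    - [0,0,0]
    - [0,0,0]
    - [0,0,0]
    - [0,0,0]
    - [0,0,0]
    - [0,0,0]
    - [0,0,0]
  claw: [0,0,0,0,0,0,0,0,0,0]

```text
time_s: 3.5
tcp_pos: [0.53, 0.0027, 0.2011]
eef_rot: [-180.0, 0.1, -163.1]
contact_force: [0.0, 0.8, 0.7]
gripper_width: 0.0009
gripper_force: 0.4
```

Emit:
jog_arm:
  travel:
    - [0,0,0.02]
    - [0,0,0.04]
    - [0,0,0.06]
    - [0,0,0.075]
    - [0,0,0.085]
    - [0,0,0.09]
    - [0,0,0.095]
    - [0,0,0.1]
    - [0,0,0.102]
    - [0,0,0.104]
  dr:
    - [0,0,0]
    - [0,0,0]
    - [0,0,0]
    - [0,0,0]
    - [0,0,0]
    - [0,0,0]
    - [0,0,0]
    - [0,0,0]
    - [0,0,0]
    - [0,0,0]
  claw: [0,0,0,0,0,0,0,0,0,0]

```text
time_s: 4.75
tcp_pos: [0.5298, 0.0028, 0.1496]
eef_rot: [-180.0, 0.0, -163.1]
contact_force: [-0.6, -0.4, 0.5]
gripper_width: 0.0006
gripper_force: 0.4
```

```bash
python3 - <<'E'
from h import *
s=r.get_state(); print(s['tcp_pos'],s['contact_force'])
c=cap('scene','s2.png'); P=cloud(c)
a=c['pixels'][100:300,170:400,::-1]; cv2.imwrite('pics/s2c.png',cv2.resize(a,None,fx=3,fy=3))
E
```

```text
[0.52980392 0.00281477 0.14955596] [-0.61980189 -0.36418424  0.48932603]
```

View pics/s2c.png

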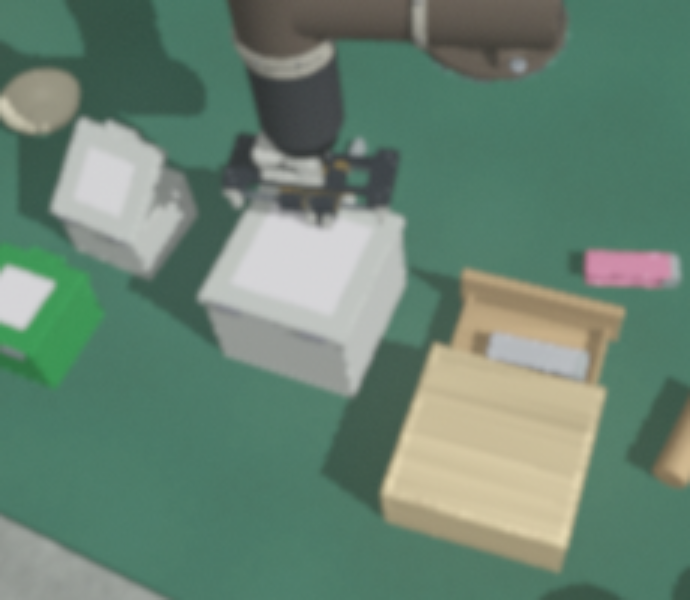

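The lid is nearly shut, with the fingers on it at crop (325,210). I press on in small steps until it meets the stop.

Emit:
jog_arm:
  travel:
    - [0,0,0.001]
    - [0,0,0.002]
    - [0,0,0.003]
    - [0,0,0.004]
    - [0,0,0.005]
    - [0,0,0.006]
    - [0,0,0.006]
    - [0,0,0.006]
    - [0,0,0.006]
    - [0,0,0.006]
  dr:
    - [0,0,0]
    - [0,0,0]
    - [0,0,0]
    - [0,0,0]
    - [0,0,0]
    - [0,0,0]
    - [0,0,0]
    - [0,0,0]
    - [0,0,0]
    - [0,0,0]
  claw: [0,0,0,0,0,0,0,0,0,0]

```text
time_s: 6.05
tcp_pos: [0.5299, 0.0028, 0.1485]
eef_rot: [-180.0, 0.1, -163.1]
contact_force: [-8.7, 1.5, 18.5]
gripper_width: 0.0006
gripper_force: 9.0
```

Emit:
jog_arm:
  travel:
    - [0,0,-0.1]
    - [0,0,-0.2]
    - [0,0,-0.2]
    - [0.02,0.1,-0.2]
    - [0.04,0.22,-0.2]
    - [0.06,0.34,-0.2]
    - [0.08,0.46,-0.2]
    - [0.098,0.573,-0.2]
    - [0.098,0.573,-0.2]
    - [0.098,0.573,-0.2]
  dr:
    - [0,0,0]
    - [0,0,0]
    - [0,0,0]
    - [0,0,0.0236]
    - [0,0,0.0236]
    - [0,0,0.0236]
    - [0,0,0.0236]
    - [0,0,0.0236]
    - [0,0,0.0236]
    - [0,0,0.0236]
  claw: [0,0,0,0,0,0,0,0,0,0]

```text
time_s: 7.3
tcp_pos: [0.3993, 0.2627, 0.246]
eef_rot: [-180.0, -0.0, -171.5]
contact_force: [0.0, -0.3, -0.5]
gripper_width: 0.0004
gripper_force: 0.0
```

```bash
python3 - <<'E'
from h import *
s=r.get_state(); print(s['tcp_pos'],s['eef_rot'],s['contact_force'])
for n in ['scene','top']:
    c=cap(n,n+'3.png'); W=cloud(c).reshape(-1,3)
    m=(W[:,2]>.125)&(W[:,2]<.2)&(abs(W[:,0]-.59)<.11)&(abs(W[:,1]-.01)<.1)
    L=W[m]; u,sv,vt=np.linalg.svd(L-L.mean(0),full_matrices=False);print(n,len(L),L.mean(0).round(4),(vt[2]/vt[2][2]).round(4))
    m=(W[:,2]>.06)&(W[:,2]<.095)&(abs(W[:,0]-.463)<.03)&(abs(W[:,1]-.275)<.09); print(len(W[m]),W[m].mean(0).round(3), W[m].min(0).round(3))
E
```

```text
[0.39929461 0.26268373 0.24595695] [-1.79964613e+02 -4.00962898e-02 -1.71537769e+02] [ 0.02578467 -0.33190506 -0.49027964]
scene 2404 [0.5878 0.0118 0.1479] [0.0114 0.0077 1.    ]
225 [0.467 0.275 0.071] [0.447 0.185 0.06 ]
top 3699 [0.5806 0.0063 0.1483] [-3.5e-03  4.0e-04  1.0e+00]
80 [0.474 0.22  0.075] [0.466 0.187 0.067]
```

Emit:
jog_arm:
  travel:
    - [0,0,0.1]
    - [0,0,0.2]
    - [0,0,0.3]
    - [0,0,0.37]
    - [0,0,0.402]
    - [0,0,0.402]
    - [-0.03,0,0.402]
    - [-0.05,0,0.402]
    - [-0.07,0,0.402]
    - [-0.09,0,0.402]
  dr:
    - [0,0,0]
    - [0,0,0]
    - [0,0,0]
    - [0,0,0]
    - [0,0,0]
    - [0,0,0]
    - [0,0,0]
    - [0,0,0]
    - [0,0,0]
    - [0,0,0]
  claw: [0,0,0,0,0,0,0,0,0,0]

```text
time_s: 8.65
tcp_pos: [0.4451, 0.2694, 0.0458]
eef_rot: [180.0, 0.0, -171.6]
contact_force: [-1.9, -0.8, 0.1]
gripper_width: 0.0005
gripper_force: 0.0
```

Emit:
jog_arm:
  travel:
    - [-0.01,0,0]
    - [-0.024,0,0]
    - [-0.04,0,0]
    - [-0.056,0,0]
    - [-0.072,0,0]
    - [-0.088,0,0]
    - [-0.104,0,0]
    - [-0.12,0,0]
    - [-0.132,0,0]
    - [-0.14,0,0]
  dr:
    - [0,0,0]
    - [0,0,0]
    - [0,0,0]
    - [0,0,0]
    - [0,0,0]
    - [0,0,0]
    - [0,0,0]
    - [0,0,0]
    - [0,0,0]
    - [0,0,0]
  claw: [0,0,0,0,0,0,0,0,0,0]

```text
time_s: 9.9
tcp_pos: [0.5138, 0.2795, 0.0455]
eef_rot: [-180.0, -0.0, -171.6]
contact_force: [-1.4, -2.0, 0.2]
gripper_width: 0.0003
gripper_force: 1.1
```

```bash
python3 - <<'E'
from h import *
s=r.get_state(); print(s['tcp_pos'],s['contact_force'])
c=cap('scene'); a=c['pixels'][130:300,270:430,::-1]; cv2.imwrite('pics/s4.png',cv2.resize(a,None,fx=3.4,fy=3.4))
E
```

```text
[0.51377008 0.27947124 0.04546195] [-1.36477475 -1.97009941  0.20832435]
```

View pics/s4.png

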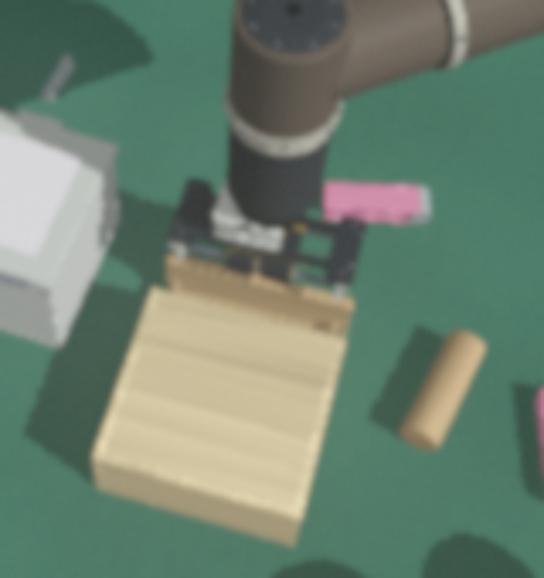

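The board (crop 260,295) is moving in with the fingers behind it, and the brush is now under the unit's top.

Emit:
jog_arm:
  travel:
    - [-0.012,0,0]
    - [-0.024,0,0]
    - [-0.034,0,0]
    - [-0.042,0,0]
    - [-0.05,0,0]
    - [-0.056,0,0]
    - [-0.06,0,0]
    - [-0.064,0,0]
    - [-0.068,0,0]
    - [-0.07,0,0]
  dr:
    - [0,0,0]
    - [0,0,0]
    - [0,0,0]
    - [0,0,0]
    - [0,0,0]
    - [0,0,0]
    - [0,0,0]
    - [0,0,0]
    - [0,0,0]
    - [0,0,0]
  claw: [0,0,0,0,0,0,0,0,0,0]

```text
time_s: 11.2
tcp_pos: [0.5481, 0.2846, 0.0455]
eef_rot: [-180.0, -0.0, -171.6]
contact_force: [-2.3, -0.3, -1.2]
gripper_width: 0.0004
gripper_force: 1.0
```

Emit:
jog_arm:
  travel:
    - [-0.003,0,0]
    - [-0.006,0,0]
    - [-0.009,0,0]
    - [-0.011,0,0]
    - [-0.013,0,0]
    - [-0.015,0,0]
    - [-0.016,0,0]
    - [-0.016,0,0]
    - [-0.016,0,0]
    - [-0.016,0,0]
  dr:
    - [0,0,0]
    - [0,0,0]
    - [0,0,0]
    - [0,0,0]
    - [0,0,0]
    - [0,0,0]
    - [0,0,0]
    - [0,0,0]
    - [0,0,0]
    - [0,0,0]
  claw: [0,0,0,0,0,0,0,0,0,0]

```text
time_s: 12.45
tcp_pos: [0.5546, 0.2855, 0.0455]
eef_rot: [-180.0, -0.1, -171.6]
contact_force: [-7.9, 0.8, 3.2]
gripper_width: 0.0008
gripper_force: 4.2
```

Emit:
jog_arm:
  travel:
    - [-0.001,0,0]
    - [-0.002,0,0]
    - [-0.003,0,0]
    - [-0.003,0,0]
    - [-0.003,0,0]
    - [-0.003,0,0]
    - [-0.003,0,0]
    - [-0.003,0,0]
    - [-0.003,0,0]
    - [-0.003,0,0]
  dr:
    - [0,0,0]
    - [0,0,0]
    - [0,0,0]
    - [0,0,0]
    - [0,0,0]
    - [0,0,0]
    - [0,0,0]
    - [0,0,0]
    - [0,0,0]
    - [0,0,0]
  claw: [0,0,0,0,0,0,0,0,0,0]

```text
time_s: 13.7
tcp_pos: [0.5546, 0.2855, 0.0455]
eef_rot: [-180.0, -0.2, -171.6]
contact_force: [-14.9, 1.9, 7.4]
gripper_width: 0.0005
gripper_force: 7.6
```

It has met the hard stop: the force rose and the position didn't change. I back off and lift.

Emit:
jog_arm:
  travel:
    - [0.04,0,0]
    - [0.1,0,0]
    - [0.16,0,0]
    - [0.2,0,0]
    - [0.2,0,-0.1]
    - [0.2,0,-0.2]
    - [0.2,0,-0.3]
    - [0.2,0,-0.4]
    - [0.2,0,-0.4]
    - [0.2,0,-0.4]
  dr:
    - [0,0,0]
    - [0,0,0]
    - [0,0,0]
    - [0,0,0]
    - [0,0,0]
    - [0,0,0]
    - [0,0,0]
    - [0,0,0]
    - [0,0,0]
    - [0,0,0]
  claw: [0,0,0,0,0,0,0,0,0,0]

```text
time_s: 14.95
tcp_pos: [0.4587, 0.2716, 0.2459]
eef_rot: [179.9, 0.1, -171.6]
contact_force: [0.1, 0.2, -0.7]
gripper_width: 0.0002
gripper_force: 0.0
```

```bash
python3 - <<'E'
from h import *
s=r.get_state(); print(s['tcp_pos'],s['contact_force'])
c=cap('scene'); a=c['pixels'][110:310,130:430,::-1]; cv2.imwrite('pics/s5.png',cv2.resize(a,None,fx=2.6,fy=2.6))
W=cloud(c).reshape(-1,3); m=(W[:,2]>.12)&(W[:,2]<.2)&(abs(W[:,0]-.59)<.1)&(abs(W[:,1]-.01)<.09)
L=W[m];print(np.linalg.lstsq(np.c_[L[:,:2]-[.59,.01],np.ones(len(L))],L[:,2],rcond=None)[0])
E
```

```text
[0.45871879 0.2715502  0.24588181] [ 0.13376315  0.2479908  -0.70386616]
[-0.01696815 -0.00486964  0.1478137 ]
```

View pics/s5.png

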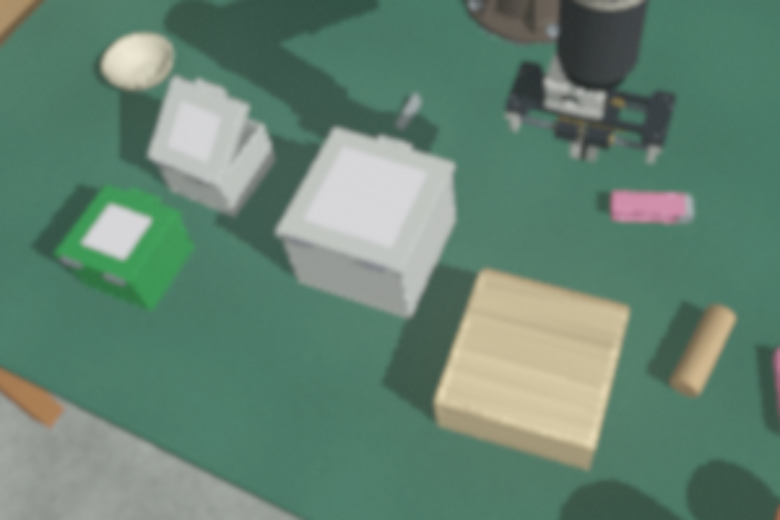

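The lid is flat (crop 370,200), the shelf board is flush with the unit (555,290), and the tub lid is still up (205,130).

```bash
python3 -c "
from plant import r
print(r.close_job())"
```

```text
the job is handed in; nothing more can be done
None
```

The big bin's lid is shut and the shelf was pushed in to its stop, with the brush last seen going under the unit's top; the tub lid is still up, and the job was handed in at about 15 s.

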